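# Tip used glass rods through the slot of the glass-waste bin

## Robot

A 6-joint arm with a two-finger parallel gripper is mounted at the origin on the work surface. World frame = base frame: x ahead of the robot, y to its left, z up, the work surface at z = 0. Lengths are in mm, angles in rad, forces in N, time in s.
With the tool pointing down it reaches from about 275 to 850 mm from the base axis. Payload 5.2 kg.
Tool frame: the origin (TCP) lies at the centre of the arm's flange, where the gripper is bolted on; the fingertips stand 173 mm ahead of it and the grasp point (between the pads) lies 155 mm ahead of it (grasp_offset is the distance from the TCP to the grasp point, in mm); z points along the fingers, y is the line along which they close (so a half turn about z gives the same grasp; the last joint's range is limited). The gripper opens to 85 mm and grips with 20 to 120 N. Pads are 22 mm wide; open, the fingers measure 114 mm over their backs; the gripper's body (76 mm by 85 mm) begins 54 mm behind the grasp point. The pads swing forward as they close: fully open they stand 13 mm farther back than shut.
Start: joints at [1.087, 0.259, 1.535, -0, 1.348, -0.203], TCP at [152.397, 528.471, 404.71] pointing down, gripper open.
Joint ranges: [-3.14, 3.14], [-0.91, 2.08], [0.19, 2.58], [-1.22, 4.36], [0.22, 2.71], [-3.12, 3.12]. Speed limits (rad/s): [2.57, 2.57, 3.14, 3.14, 3.14, 3.14].

## Interface

Orientations are given as a unit quaternion [w, x, y, z].
In Python, from cell import sense, camera, get_calibration, finish_job, grasp_offset gives the robot as it stands.
- The arm moves only by the tool carry_out, never from a script. Its arguments are lists of equal length, an entry for each row: "xyz": the shift along the tool's x, y, z in mm, a list of three; "twist": the turn about the tool's z in rad; "claw": the finger opening in mm, from 0 to 85.4. A call has 1 to 5 rows; each row shifts and turns the commanded pose from where the row before left it, along the tool's axes as they then stand; what a row does not reach is not made up. A row lasts 1/8 s, in which the tool goes at most 62.5 mm and 10.7 degrees, less where a joint would pass 70% of its speed; a pose out of reach is approached as far as the arm can. A call is refused whole if a number of a shift passes 62.5 or a number of a turn 0.188, either way. A call with a gripper value outside its range is refused whole. The fingers move at their own pace and stop on an object; "squeeze" is the grip in N (left out, the last holds). Time passes only in rows, so rows that do not move let the fingers close. It gives the time, the measured TCP pose, the force, the opening and the grip force at its end, in the units of the state.
- sense(): the state, without advancing time (a new reading comes with each control period).
- camera(name): name is "side" or "top"; returns the picture (480x640x3 uint8, blue, green, red); there is no depth.
- get_calibration(name): a dict with "K" (3x3 intrinsics, pixels), "k1" (the pictures are not rectified: a ray, as slopes to the right and down, at radius r is drawn at 1 + k1 r^2 times it, then the intrinsics apply), "rvec" (rotation vector, rad) and "tvec" (3), from world to camera coordinates, as OpenCV has them. Camera axes: x right, y down, z forward; pixel columns grow to the right and rows downward; lengths in mm; the calibration is good to about 2 mm. A picture is of the moment at which its call begins. get_calibration takes no time and is no camera call.
- finish_job(): hands the job in; it is judged then, once.
The state is a dict: "t": time; "q": joint angles; "dq": joint speeds; "effort": joint torques, N m; "tcp_pos": TCP position; "tool_rot": TCP orientation; "contact_force": force on the tool from outside, world axes, zero at the start; "ft_torque": the same for the moment, N m; "width": opening from 0.0 (shut) to 1.0 (fully open); "grasp_force": force on a finger pad.
Only numpy, scipy, OpenCV 4.12 (cv2) and the standard library are available. Lean on these libraries where they do the work, as an engineer would, in place of code of your own. Each camera call takes 0.05 s, during which the arm holds its last target. There are 200 camera calls.

## Task

Slide the bin's cover fully open, lift the steel tray by its handle with all three glass rods in it, turn it in line with the bin's slot and tip it so that all the rods fall through the slot into the bin. Then stand the empty tray upright and wholly on its mat again, let go of it, and slide the cover fully shut. Leave the bottle, the slide box and the jar where they stand.

Things in the scene. Friction and masses are not known exactly. Their poses are not given: they have to be found in the camera images.
- bin: White plastic glass-waste bin, fixed, 170 mm (x) by 210 mm (y) by 110 mm high, walls and top 5 mm. Origin: centre of its underside, z up; its -x side faces roughly to the robot (within about 26 degrees). A slot 30 mm wide (x -15 to +15 mm) and 150 mm long (y -75 to +75 mm) goes through the middle of its top, under the cover.
- slot (a point): Centre of the slot, at the level of the bin's top (110 mm above the bench); axes as the bin's: the slot runs along y.
- cover (a joint): Slot cover on the bin's top: metres slid towards the bin's -x (robot) side; 0 shut, 0.038 fully open (hard stops). It stays where left, slides with about 2 N and starts 0 to 10 mm open. Aluminium plate 4 mm thick, 42 mm (x) by 156 mm (y), with an upright rib along its +x edge to push or pinch it by.
- cover_rib (a point): Middle of the top edge of the cover's rib, 144 mm above the bench. The rib is 10 mm thick (x), 150 mm long (y), and stands 30 mm above the plate. It moves with the cover: bin x +16 mm when shut, -22 mm fully open, where it is a backstop along the slot's near edge. Axes as the bin's.
- tray: Loose steel tray (0.25 kg) holding the rods. Origin: centre of underside, z up, -x side roughly to the robot. Inside 144 mm long (y), outside 152; end walls 30 mm high, x -48 to +36; floor 4 mm thick; back wall at x +34. No wall at -x but a ramp rising 20 degrees from x -18 to the lip: rods stay in while it is tipped less than about 15 degrees to -x and roll out over the lip by 35 to 40 degrees.
- tray_handle (a point): Middle of the tray's handle: a straight bar along y between two end posts, 12 mm thick (x), 24 mm tall (z), 144 mm long, its middle 80 mm above the tray's underside, at tray x = +6 mm. 53 mm free below it. Axes as the tray's.
- tray_lip (a point): Middle of the lip at the top of the ramp: tray x = -50 mm, 15.6 mm above the tray's underside. Axes as the tray's.
- mat: Flat grey mat fixed on the bench, 160 mm (x) by 230 mm (y) by 4 mm thick; the tray's place. Origin at the centre of its underside.
- rod0: Loose glass rod, 10 mm in diameter, 130 mm long, 22 g. Origin at its middle, y along the rod; lies along y in the tray at the start.
- rod1: Loose glass rod, 10 mm in diameter, 130 mm long, 22 g. Origin at its middle, y along the rod; lies along y in the tray at the start.
- rod2: Loose glass rod, 10 mm in diameter, 130 mm long, 22 g. Origin at its middle, y along the rod; lies along y in the tray at the start.
- bottle: Bystander: closed amber glass bottle, 60 mm in diameter, 140 mm high. Origin at the centre of its underside.
- slidebox: Bystander: closed slide box, blue with a white lid, 102 mm (x) by 72 mm (y), 34 mm high. Origin at the centre of its underside.
- jar: Bystander: closed glass jar, 60 mm in diameter, 70 mm high. Origin at the centre of its underside.

How it is judged:
By the outcome, as a careful person would: the job done as asked, in the order asked, and still so for the second after the job is handed in, with the robot touching nothing.
It also fails if it takes over 72 s, if anything falls off the work surface, if the arm or the gripper's body presses on something with over 40 N, if the wrist force passes 120 N, or if a joint passes its speed limit or range.

## Working session

There is one attempt and no reset: what is moved stays moved. The work goes in short steps, Python scripts to look and compute and a tool call to move; the robot and the scene stay as the last step left them, time stands still between calls to the robot, and variables do not carry over. Pictures are saved under pics/ and viewed, at most 10 in all, crops included, and the job is handed in when it is done.

Besides the shell and the picture viewer there is one more tool, called as name(argument=value, ...) on one line, values as JSON. carry_out: Moves the arm, as the interface text tells. Its arguments: {"type":"object","properties":{"xyz":{"type":"array","items":{"type":"array","items":{"type":"number"}}},"twist":{"type":"array","items":{"type":"number"}},"claw":{"type":"array","items":{"type":"number"}},"squeeze":{"type":"number"}},"required":["xyz","twist","claw"]}

```bash
ls; mkdir -p pics
cat > h.py <<'E'
import numpy as np, cv2
from cell import sense, camera, get_calibration, finish_job, grasp_offset
from scipy.spatial.transform import Rotation as R
def ray(name,uv):
    c=get_calibration(name);K=np.array(c["K"]);k=c["k1"]
    p=(np.atleast_2d(uv)-K[[0,1],[2,2]])/K[[0,1],[0,1]]
    u=p.copy()
    for _ in range(20): u=p/(1+k*(u**2).sum(1,keepdims=True))
    M=cv2.Rodrigues(np.array(c["rvec"],float))[0];t=np.array(c["tvec"],float).ravel()
    return -M.T@t,(np.c_[u,np.ones(len(u))])@M
def onz(name,uv,z):
    o,d=ray(name,uv); return o+d*((z-o[2])/d[:,2])[:,None]
def pix(name,P):
    c=get_calibration(name);K=np.array(c["K"])
    M=cv2.Rodrigues(np.array(c["rvec"],float))[0];q=np.atleast_2d(P)@M.T+np.array(c["tvec"],float).ravel()
    s=q[:,:2]/q[:,2:];s=s*(1+c["k1"]*(s**2).sum(1,keepdims=True))
    return s*K[[0,1],[0,1]]+K[[0,1],[2,2]]
def st():
    s=sense();w,x,y,z=s["tool_rot"];r=R.from_quat([x,y,z,w]);return s,r.as_matrix(),np.array(s["tcp_pos"])
E
python3 - <<'E'
from h import *
for n in("top","side"):
    cv2.imwrite(f"pics/{n}0.png",camera(n)); print(n,ray(n,[320,240]))
s,M,p=st();print(s["t"],p,M.round(3),grasp_offset)
E
```

```text
pics
top (array([492.21419863,  27.71802029, 997.56376017]), array([[ 0.1099052 , -0.03002712, -0.9935502 ]]))
side (array([ -15.55471627, -280.30987499,  559.39101791]), array([[ 0.74984921,  0.39072959, -0.53436106]]))
0.1 [152.29448362 528.29175537 403.96648766] [[-0.961  0.277 -0.001]
 [ 0.277  0.961 -0.001]
 [ 0.    -0.002 -1.   ]] 154.70000000000002
```

View pics/top0.png

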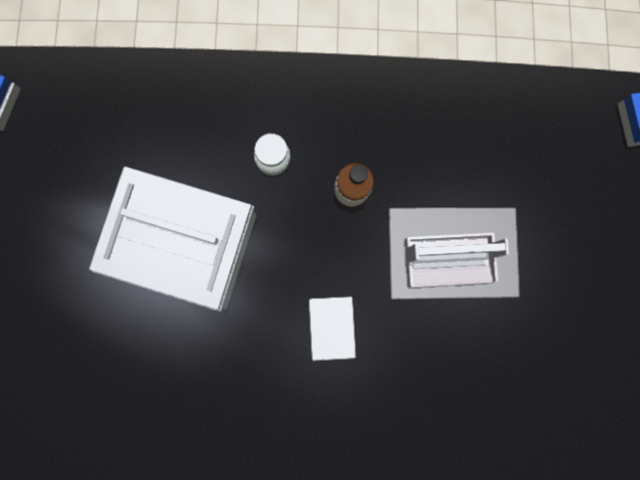

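View pics/side0.png

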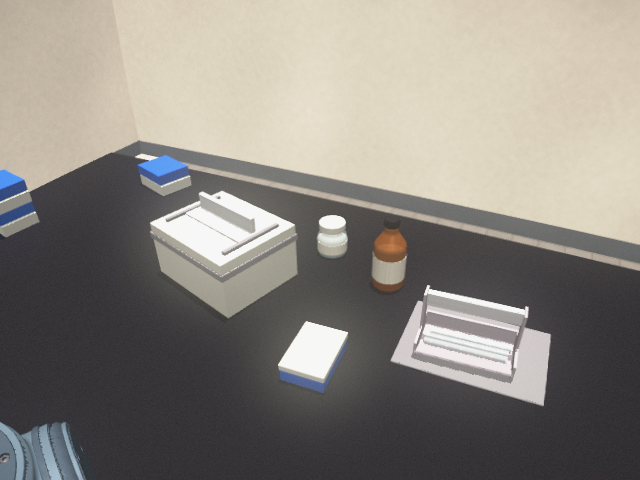

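Top view: bin top has corners near (127,168), (254,207), (221,310) and (91,269), with the rib from (122,211) to (216,241). The tray handle runs (413,247) to (507,247) on the mat (390–518, 208–299). The bottle is at (355,185), the jar at (272,155) and the slide box at (332,328). The side view agrees, with three rods in the tray.

Run:
```python
from h import *
im=cv2.imread("pics/top0.png")
a=cv2.resize(im[155:320,85:265],None,fx=3.3,fy=3.3,interpolation=cv2.INTER_CUBIC)
b=cv2.resize(im[200:310,380:530],None,fx=5.2,fy=5.2,interpolation=cv2.INTER_CUBIC)
cv2.imwrite("pics/cb.png",b); cv2.imwrite("pics/ca.png",a)
def line(a,b,z,n="top"):
    P=onz(n,[a,b],z); d=P[1]-P[0]; print(P.round(1).tolist(),"mid",P.mean(0).round(1),"len",np.linalg.norm(d).round(1),"ang",np.degrees(np.arctan2(d[1],d[0])).round(1))
print("rib");line((216,241),(122,211),144)
print("bin");line((254,207),(127,168),110);line((221,310),(91,269),110);line((127,168),(221,310),110)
print("handle");line((507,247),(408,240),96)
print("mat");line((518,208),(390,209),4);line((519,297),(391,299),4)
for n,u,z in(("bottle",(358,174),140),("jar",(271,148),70),("slide",(332,328),34)):print(n,onz("top",[u],z).round(1))
```

```text
rib
[[580.3, 157.1, 144.0], [621.2, 301.1, 144.0]] mid [600.7 229.1 144. ] len 149.7 ang 74.1
bin
[[639.0, 105.5, 110.0], [695.1, 308.7, 110.0]] mid [667.1 207.1 110. ] len 210.8 ang 74.6
[[477.6, 149.9, 110.0], [534.1, 355.0, 110.0]] mid [505.8 252.5 110. ] len 212.7 ang 74.6
[[695.1, 308.7, 110.0], [477.6, 149.9, 110.0]] mid [586.4 229.3 110. ] len 269.4 ang -143.9
handle
[[590.2, -302.3, 96.0], [596.4, -139.9, 96.0]] mid [ 593.3 -221.1   96. ] len 162.5 ang 87.8
mat
[[671.4, -357.0, 4.0], [661.1, -124.3, 4.0]] mid [ 666.2 -240.6    4. ] len 232.9 ang 92.5
[[511.8, -357.7, 4.0], [502.9, -128.6, 4.0]] mid [ 507.3 -243.2    4. ] len 229.3 ang 92.2
bottle [[690.5 -53.5 140. ]]
jar [[745.4  85.1  70. ]]
slide [[451.6 -25.6  34. ]]
```

View pics/ca.png

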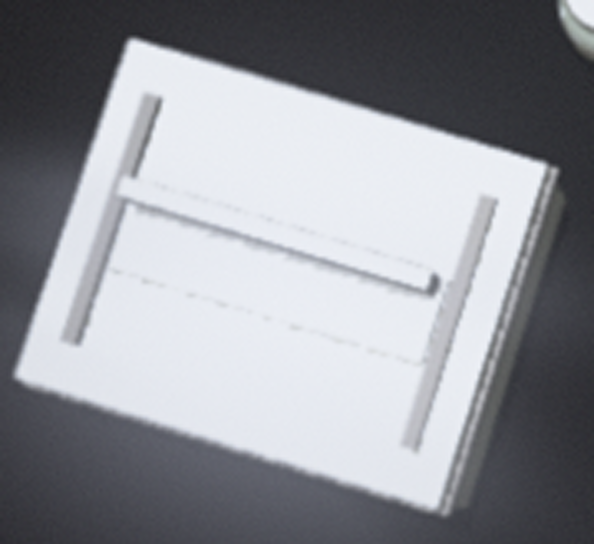

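View pics/cb.png

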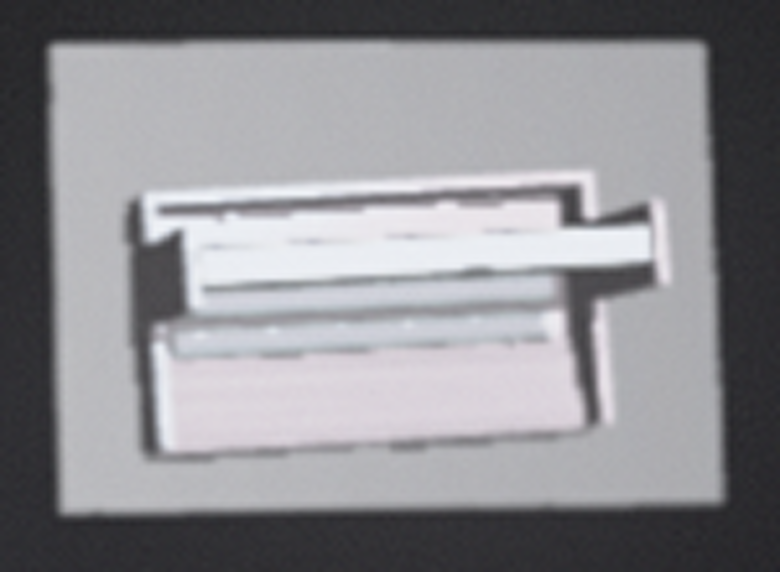

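The enlarged crops put the rib top at about (121,212) to (216.5,240.5), with grey rails flanking the cover. The handle top runs about (419,251) to (505,247), and the lip about (411,287) to (492,283). The tool can't tilt, so I'll tip the tray by pushing its front against the open cover's rib and letting the handle bar turn in a light grip. First I'll turn the tool and go over the rib.

carry_out(xyz=[[0,0,0],[0,0,0],[0,0,0],[0,0,0],[0,0,0]], twist=[0.173,0.173,0.173,0.173,0.173], claw=[85,85,85,85,85])

```text
t: 0.72
tcp_pos: [152.3, 528.3, 404.2]
tool_rot: [0.0, 0.544, 0.839, -0.001]
contact_force: [-0.2, -0.4, 0.7]
width: 0.993
grasp_force: 0.0
```

carry_out(xyz=[[0,0,0],[0,0,0],[0,0,0],[0,0,0],[0,0,0]], twist=[0.173,0.173,0.173,0.173,0], claw=[85,85,85,85,85])

```text
t: 1.35
tcp_pos: [152.3, 528.3, 404.3]
tool_rot: [0.0, 0.794, 0.607, -0.0]
contact_force: [-0.3, 0.1, 0.2]
width: 0.992
grasp_force: 0.0
```

carry_out(xyz=[[-17,51,0],[-17,51,0],[-17,51,0],[-17,51,0],[-17,51,0]], twist=[0,0,0,0,0], claw=[85,85,85,85,85])

```text
t: 1.98
tcp_pos: [377.2, 378.1, 404.7]
tool_rot: [-0.0, 0.794, 0.608, -0.0]
contact_force: [0.3, -0.1, -0.4]
width: 0.993
grasp_force: 0.0
```

carry_out(xyz=[[-17,51,0],[-17,51,0],[-17,51,0],[-17,51,0],[-17,51,0]], twist=[0,0,0,0,0], claw=[85,85,85,85,85])

```text
t: 2.6
tcp_pos: [600.8, 228.7, 404.4]
tool_rot: [-0.0, 0.794, 0.608, -0.0]
contact_force: [-0.1, 0.5, 0.2]
width: 0.994
grasp_force: 0.0
```

```bash
cat >> h.py <<'E'
def tool(target,yawy=None):
    s,M,p=st(); cur=np.degrees(np.arctan2(M[1,1],M[0,1]))
    if yawy is not None:
        print("twist rad",-np.radians((yawy-cur+180)%360-180).round(3))
        a=np.radians(yawy);y=np.array([np.cos(a),np.sin(a),0]);M=np.c_[np.cross(y,[0,0,-1]),y,[0,0,-1]]
    print("t",s["t"],"tcp",p.round(1),"yaw",cur.round(2),"shift",(M.T@(np.array(target)-p)).round(1),"F",np.round(s["contact_force"],1),"w",s["width"],"g",s["grasp_force"])
E
python3 - <<'E'
from h import *
tool([600.7,229.1,295],-15.4)
i=lambda x,y:(380+x/5.2,200+y/5.2)
for nm,a,b,z in(("handle",i(650,245),i(203,268),96),("lip",i(585,430),i(160,455),19.6),("back",i(590,172),i(145,195),34)):
    P=onz("top",[a,b],z);d=P[1]-P[0];print(nm,P.round(1).tolist(),P.mean(0).round(1),np.linalg.norm(d).round(1),np.degrees(np.arctan2(d[1],d[0])).round(1))
E
```

```text
twist rad 0.006
t 2.6 tcp [600.8 228.7 404.4] yaw -15.06 shift [  0.3  -0.2 109.4] F [-0.1  0.5  0.2] w 0.9944602538922387 g 0.0
handle [[589.9, -298.9, 96.0], [578.4, -158.0, 96.0]] [ 584.2 -228.4   96. ] 141.4 94.6
lip [[535.3, -304.0, 19.6], [523.3, -160.0, 19.6]] [ 529.3 -232.    19.6] 144.4 94.8
back [[620.4, -300.9, 34.0], [607.8, -151.2, 34.0]] [ 614.1 -226.1   34. ] 150.2 94.8
```

carry_out(xyz=[[0,0,40],[0,0,40],[0,0,29],[0,0,0],[0,0,0]], twist=[0.006,0,0,0,0], claw=[85,85,60,30,0], squeeze=25)

```text
t: 3.22
tcp_pos: [599.9, 230.1, 296.9]
tool_rot: [0.0, 0.796, 0.605, 0.001]
contact_force: [0.1, -0.1, 0.8]
width: 0.37
grasp_force: 0.0
```

carry_out(xyz=[[0,0,0],[0,0,0],[0,0,0],[0,0,0],[0,0,0]], twist=[0,0,0,0,0], claw=[0,0,0,0,0])

```text
t: 3.85
tcp_pos: [600.0, 230.1, 297.7]
tool_rot: [0.001, 0.797, 0.605, 0.002]
contact_force: [0.1, -0.8, 5.8]
width: 0.108
grasp_force: 28.3
```

carry_out(xyz=[[0,-10,0],[0,-10,0],[0,-10,0],[0,-7,0],[0,-3,0]], twist=[0,0,0,0,0], claw=[0,0,0,0,0])

```text
t: 4.47
tcp_pos: [564.0, 239.9, 297.8]
tool_rot: [0.004, 0.797, 0.604, 0.005]
contact_force: [18.9, -5.5, -5.7]
width: 0.111
grasp_force: 27.8
```

Run:
```python
from h import *
tool([600.7-.964*38,229.1+.266*38,295])
```

```text
t 4.475 tcp [564.  239.9 297.8] yaw -15.61 shift [-0.6  0.2  2.8] F [18.9 -5.5 -5.7] w 0.1110457571933237 g 27.75996297597885
```

carry_out(xyz=[[0,1.5,0],[0,0,0],[0,0,-35],[0,0,-50],[0,0,-20]], twist=[0,0,0,0,0], claw=[40,60,85,85,85])

```text
t: 5.1
tcp_pos: [562.4, 240.7, 403.9]
tool_rot: [0.001, 0.797, 0.604, 0.002]
contact_force: [-0.1, -0.2, 0.3]
width: 0.995
grasp_force: 0.0
```

Run:
```python
from h import *
im=camera("top");cv2.imwrite("pics/open.png",cv2.resize(im[155:320,85:265],None,fx=3.3,fy=3.3,interpolation=cv2.INTER_CUBIC))
tool([584.2,-228.4,239],4.7)
```

```text
twist rad -0.355
t 5.15 tcp [562.7 240.7 405.8] yaw -15.62 shift [-469.3  -17.   166.8] F [1.5 0.9 2.5] w 0.9940378225360766 g 0.0
```

carry_out(xyz=[[0,0,0],[0,0,0],[-52,-2,0],[-52,-2,0],[-52,-2,0]], twist=[-0.178,-0.177,0,0,0], claw=[85,85,85,85,85])

```text
t: 5.78
tcp_pos: [568.6, 83.3, 399.5]
tool_rot: [-0.001, 0.677, 0.736, -0.001]
contact_force: [1.1, 0.4, 0.3]
width: 0.997
grasp_force: 0.0
```

carry_out(xyz=[[-52,-2,0],[-52,-2,0],[-52,-2,0],[-52,-2,0],[-52,-2,0]], twist=[0,0,0,0,0], claw=[85,85,85,85,85])

```text
t: 6.4
tcp_pos: [580.1, -176.9, 399.6]
tool_rot: [-0.001, 0.677, 0.736, -0.0]
contact_force: [1.1, -0.0, 0.5]
width: 0.999
grasp_force: 0.0
```

Run:
```python
from h import *
tool([584.2,-228.4,239],4.7)
```

```text
twist rad 0.0
t 6.4 tcp [ 580.1 -176.9  399.6] yaw 4.71 shift [-5.170e+01 -1.000e-01  1.606e+02] F [ 1.1 -0.   0.5] w 0.9985756483944882 g 0.0
```

View pics/open.png

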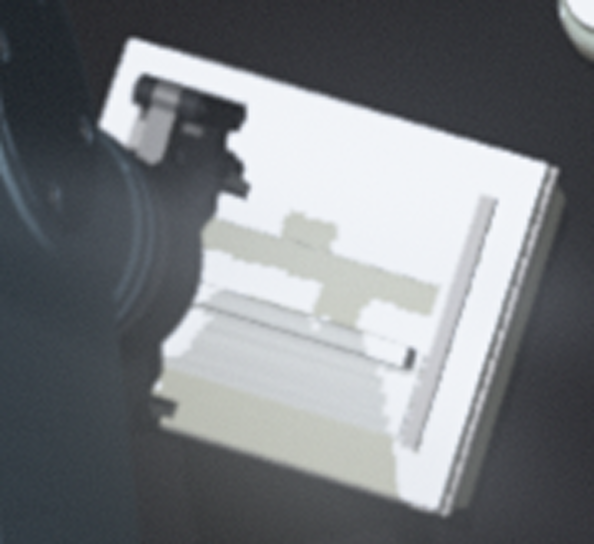

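The cover is open: its rib's right end is now at crop (410,357), about 37 mm along, and the arm's shadow falls over the slot. Next is the handle grasp.

carry_out(xyz=[[-52,0,0],[0,0,55],[0,0,55],[0,0,40],[0,0,11]], twist=[0,0,0,0,0], claw=[85,85,85,85,60], squeeze=30)

```text
t: 7.02
tcp_pos: [583.3, -226.4, 235.8]
tool_rot: [-0.004, 0.678, 0.735, -0.001]
contact_force: [-0.6, -0.4, 1.0]
width: 0.809
grasp_force: 0.0
```

carry_out(xyz=[[0,0,0],[0,0,0],[0,0,0],[0,0,0],[0,0,0]], twist=[0,0,0,0,0], claw=[30,15,0,0,0])

```text
t: 7.65
tcp_pos: [585.1, -227.7, 241.5]
tool_rot: [0.001, 0.677, 0.736, 0.0]
contact_force: [-1.6, 0.1, 6.6]
width: 0.133
grasp_force: 34.2
```

carry_out(xyz=[[0,0,-2],[0,0,-4],[0,0,-7],[0,0,-7],[0,0,0]], twist=[0,0,0,0,0], claw=[0,0,0,0,0], squeeze=40)

```text
t: 8.28
tcp_pos: [585.1, -227.6, 260.6]
tool_rot: [0.001, 0.678, 0.736, 0.0]
contact_force: [-0.2, -0.2, -3.3]
width: 0.131
grasp_force: 38.9
```

Run:
```python
from h import *
im=camera("side");cv2.imwrite("pics/lift.png",cv2.resize(im[200:420,340:600],None,fx=2.5,fy=2.5))
tool([584.2,-228.4,239],4.7)
```

```text
twist rad 0.0
t 8.325 tcp [ 584.9 -227.5  260.2] yaw 4.7 shift [-0.9 -0.8 21.2] F [-1.  -1.3 -3.3] w 0.1311388027202415 g 38.94323229789734
```

View pics/lift.png

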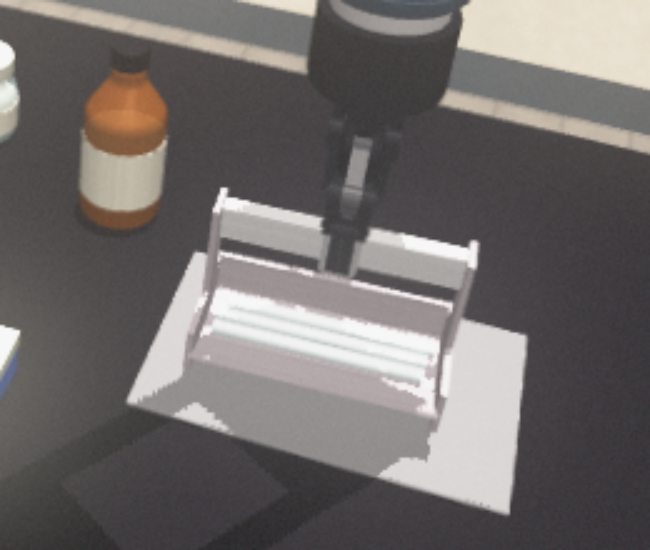

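Tray lifted level by its handle with all three rods lying in it, and the bottle is clear behind. Carry it up and over the bin.

carry_out(xyz=[[0,0,-30],[0,0,-45],[0,0,-45],[0,0,-30],[0,0,-10]], twist=[0,0,0,0,0], claw=[0,0,0,0,0])

```text
t: 8.95
tcp_pos: [585.0, -227.5, 421.9]
tool_rot: [0.002, 0.678, 0.736, 0.0]
contact_force: [0.2, 0.3, -4.0]
width: 0.132
grasp_force: 39.5
```

Run:
```python
from h import *
tool([652.1,213.4,420]); tool([652.1,213.4,420],-15.4)
i=lambda x,y:(85+x/3.3,155+y/3.3)
P=onz("top",[i(150,95),i(72,345),i(488,198),i(410,450)],116);print(P.round(1),P.mean(0))
```

```text
t 8.95 tcp [ 585.  -227.5  421.9] yaw 4.7 shift [433.9 103.    1.2] F [ 0.2  0.3 -4. ] w 0.13206613348813864 g 39.50457751750946
twist rad 0.351
t 8.95 tcp [ 585.  -227.5  421.9] yaw 4.7 shift [442.9 -52.4   1.9] F [ 0.2  0.3 -4. ] w 0.13206613348813864 g 39.50457751750946
[[668.8 299.6 116. ]
 [549.2 328.9 116. ]
 [624.4 137.1 116. ]
 [505.5 168.3 116. ]] [586.96045064 233.49078856 116.        ]
```

carry_out(xyz=[[15,4,0],[30,7,0],[40,9,0],[45,10,0],[45,11,0]], twist=[0,0,0,0,0], claw=[0,0,0,0,0])

```text
t: 9.57
tcp_pos: [610.9, -47.2, 417.0]
tool_rot: [-0.002, 0.678, 0.736, -0.001]
contact_force: [0.5, -1.0, -2.9]
width: 0.134
grasp_force: 39.5
```

carry_out(xyz=[[45,11,0],[45,11,0],[45,11,0],[40,9,0],[35,8,0]], twist=[0,0,0,0,0], claw=[0,0,0,0,0])

```text
t: 10.2
tcp_pos: [643.2, 166.5, 416.8]
tool_rot: [-0.002, 0.677, 0.736, -0.002]
contact_force: [0.1, -0.2, -2.9]
width: 0.131
grasp_force: 39.5
```

carry_out(xyz=[[30,7,0],[15,4,0],[5,1,0],[0,0,0],[0,0,0]], twist=[0.07,0.1,0.1,0.06,0.021], claw=[0,0,0,0,0])

```text
t: 10.82
tcp_pos: [653.1, 215.2, 417.0]
tool_rot: [-0.001, 0.795, 0.606, -0.002]
contact_force: [0.2, -0.4, -4.9]
width: 0.133
grasp_force: 39.5
```

Run:
```python
from h import *
tool([652.5,214.8,352],-15.4)
cv2.imwrite("pics/over.png",camera("side")[60:420,80:480])
```

```text
twist rad 0.0
t 10.825 tcp [653.1 215.2 417. ] yaw -15.39 shift [-0.6 -0.4 65. ] F [ 0.2 -0.4 -4.9] w 0.1331883188096491 g 39.50884759426117
```

View pics/over.png

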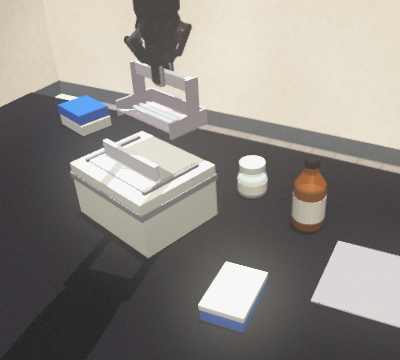

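Tray hangs level over the bin's far side at (160,100), rods in, cover open with its rib at (130,160). Lower it and come up to the rib.

carry_out(xyz=[[0,0,15],[0,0,25],[0,0,17],[0,0,3],[0,0,0]], twist=[0,0,0,0,0], claw=[0,0,0,0,0], squeeze=25)

```text
t: 11.5
tcp_pos: [653.9, 214.1, 359.8]
tool_rot: [0.0, 0.796, 0.606, 0.0]
contact_force: [0.2, 0.7, -2.7]
width: 0.13
grasp_force: 39.5
```

carry_out(xyz=[[0,-7,0],[0,-10,0],[0,-8,0],[0,-4,0],[0,-2,0]], twist=[0,0,0,0,0], claw=[0,0,0,0,0])

```text
t: 12.12
tcp_pos: [624.1, 222.4, 360.4]
tool_rot: [0.001, 0.795, 0.606, 0.001]
contact_force: [3.8, -1.1, -2.3]
width: 0.133
grasp_force: 39.6
```

```bash
cat >> h.py <<'E'
def bx(): 
    s,M,p=st();u=np.array([.964,-.266]);v=np.array([.266,.964]);d=p[:2]-[585.0,233.4]
    print("t",s["t"],"binX",(d@u).round(1),"Y",(d@v).round(1),"Hrel",(p[2]-267.5).round(1),"F",np.round(s["contact_force"],1),"w_mm",round(s["width"]*85.4,1),"g",round(s["grasp_force"],1))
E
python3 -c "
from h import *
bx()"
```

```text
t 12.125 binX 40.6 Y -0.2 Hrel 92.9 F [ 3.8 -1.1 -2.3] w_mm 11.4 g 39.6
```

carry_out(xyz=[[0,1,4],[0,-2,0],[0,-3,0],[0,-3,0],[0,0,0]], twist=[0,0,0,0,0], claw=[0,0,0,0,0], squeeze=20)

```text
t: 12.75
tcp_pos: [620.1, 223.1, 357.4]
tool_rot: [0.004, 0.796, 0.606, 0.004]
contact_force: [12.5, -3.8, -3.6]
width: 0.136
grasp_force: 43.9
```

```bash
python3 -c "
from h import *
bx()"
```

```text
t 12.75 binX 36.6 Y -0.6 Hrel 89.9 F [12.5 -3.8 -3.6] w_mm 11.6 g 43.9
```

carry_out(xyz=[[0,-2,0],[0,-2,0],[0,-2,0],[0,-2,0],[0,0,0]], twist=[0,0,0,0,0], claw=[0,0,0,0,0], squeeze=20)

```text
t: 13.38
tcp_pos: [615.1, 224.2, 359.9]
tool_rot: [0.008, 0.796, 0.605, 0.008]
contact_force: [21.0, -6.8, 0.2]
width: 0.133
grasp_force: 60.9
```

```bash
python3 -c "
from h import *
bx()
cv2.imwrite('pics/t1.png',cv2.resize(camera('side')[90:300,140:400],None,fx=2.5,fy=2.5))"
```

```text
t 13.375 binX 31.5 Y -0.9 Hrel 92.4 F [21.  -6.8  0.2] w_mm 11.4 g 60.9
```

View pics/t1.png

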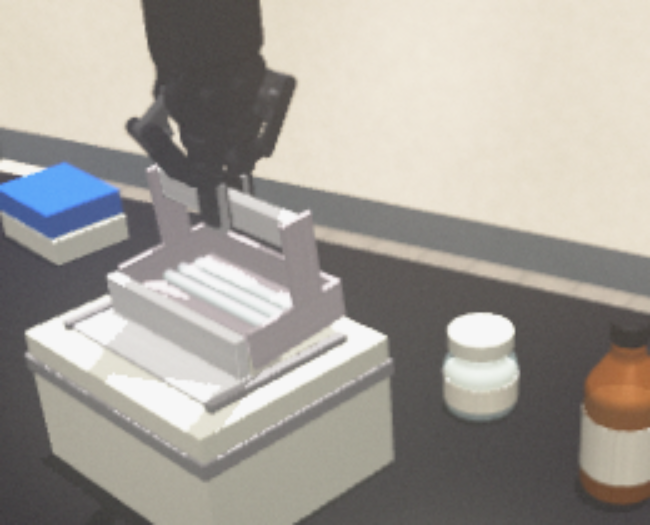

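Tray's front is against the rib at about (170,325) and tilted only a few degrees. The fingers hold rigidly instead of yielding, so I'll let them open step by step as the tray tips.

carry_out(xyz=[[0,0,-2],[0,0,-1],[0,0,0],[0,0,0],[0,0,0]], twist=[0,0,0,0,0], claw=[12.5,13.5,14.5,15.5,16], squeeze=20)

```text
t: 14.05
tcp_pos: [610.1, 225.9, 359.4]
tool_rot: [0.001, 0.796, 0.606, 0.001]
contact_force: [4.6, -1.7, 0.5]
width: 0.187
grasp_force: 6.0
```

```bash
python3 -c "
from h import *
bx()
cv2.imwrite('pics/t2.png',cv2.resize(camera('side')[90:300,140:400],None,fx=2.5,fy=2.5))"
```

```text
t 14.05 binX 26.1 Y -0.5 Hrel 91.9 F [ 4.6 -1.7  0.5] w_mm 16.0 g 6.0
```

carry_out(xyz=[[0,-3,-1.5],[0,-3,-1.5],[0,-3,-1],[0,-3,-1],[0,-2,-0.5]], twist=[0,0,0,0,0], claw=[17,18,19,20,21])

```text
t: 14.72
tcp_pos: [595.4, 230.4, 364.2]
tool_rot: [-0.0, 0.795, 0.606, -0.0]
contact_force: [0.8, 0.6, -1.7]
width: 0.242
grasp_force: 0.8
```

```bash
python3 -c "
from h import *
bx()
cv2.imwrite('pics/t2.png',cv2.resize(camera('side')[90:300,140:400],None,fx=2.5,fy=2.5))"
```

```text
t 14.725 binX 10.8 Y -0.1 Hrel 96.7 F [ 0.8  0.6 -1.7] w_mm 20.6 g 0.8
```

View pics/t2.png

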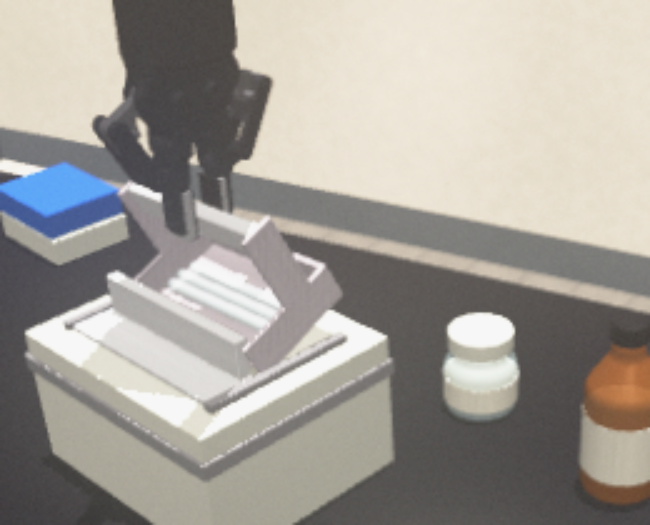

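Tray now leans about 28° with its front against the rib near (180,330), rods still in it. Tip on to about 45°.

carry_out(xyz=[[0,-5,-1],[0,-5,-0.5],[0,-5,0],[0,-5,0],[0,-3,0]], twist=[0,0,0,0,0], claw=[22.5,23.5,24.5,25.2,26])

```text
t: 15.4
tcp_pos: [573.2, 236.3, 365.8]
tool_rot: [-0.0, 0.795, 0.606, -0.0]
contact_force: [1.3, 0.4, 0.7]
width: 0.307
grasp_force: 0.7
```

```bash
python3 -c "
from h import *
bx()
cv2.imwrite('pics/t3.png',cv2.resize(camera('side')[90:300,140:400],None,fx=2.5,fy=2.5))"
```

```text
t 15.4 binX -12.1 Y -0.3 Hrel 98.3 F [1.3 0.4 0.7] w_mm 26.2 g 0.7
```

carry_out(xyz=[[0,0,0],[0,0,0],[0,0,0]], twist=[0,0,0], claw=[23,21,19], squeeze=40)

```text
t: 15.82
tcp_pos: [574.1, 236.0, 366.0]
tool_rot: [0.0, 0.796, 0.606, 0.001]
contact_force: [3.2, -0.7, 2.2]
width: 0.255
grasp_force: 38.8
```

```bash
python3 -c "
from h import *
bx()"
```

```text
t 15.825 binX -11.2 Y -0.3 Hrel 98.5 F [ 3.2 -0.7  2.2] w_mm 21.8 g 38.8
```

carry_out(xyz=[[0,3,0],[0,4,0],[0,3,0],[0,2,0],[0,0,0]], twist=[0,0,0,0,0], claw=[19,19,19,19,19])

```text
t: 16.45
tcp_pos: [585.3, 232.7, 365.7]
tool_rot: [0.0, 0.796, 0.606, -0.0]
contact_force: [0.3, -2.3, 4.2]
width: 0.234
grasp_force: 38.6
```

```bash
python3 -c "
from h import *
bx()
F=[]
for k in range(10): cam=camera('side');F.append(sense()['contact_force'])
bx();print(np.mean(F,0),np.std(F,0))
cv2.imwrite('pics/t4.png',cam)
a=cv2.resize(cam[90:300,140:400],None,fx=1.5,fy=1.5);b=cv2.imread('pics/t3.png');b=cv2.resize(b,(a.shape[1],a.shape[0]));cv2.imwrite('pics/t34.png',np.hstack([b,a]))"
```

```text
t 16.45 binX 0.4 Y -0.6 Hrel 98.2 F [ 0.3 -2.3  4.2] w_mm 20.0 g 38.6
t 16.95 binX 0.3 Y -0.5 Hrel 98.2 F [ 0.1 -3.2  4.8] w_mm 20.1 g 38.6
[-0.7073946  -2.80761172  4.43871879] [0.53885871 0.4665734  0.31700779]
```

View pics/t34.png

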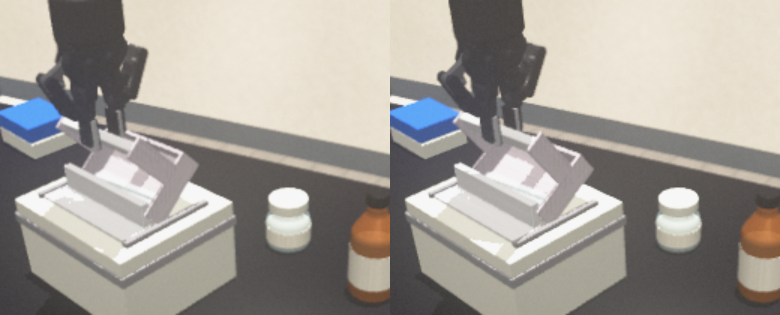

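Left (before) and right (after backing off): the tray is tipped with a gap now open at the rib, and one pale strip remains along the lip and rib near (500,185). I'll measure the tilt by casting end-wall pixels onto its plane.

```bash
cat >> h.py <<'E'
def onplane(uv,Y,name="side"):
    o,d=ray(name,uv);u=np.array([.964,-.266,0]);v=np.array([.266,.964,0]);O=np.array([585.0,233.4,110.])
    P=o+d*((Y-(o-O)@v)/(d@v))[:,None]-O; return np.c_[P@u,P[:,2]]
E
python3 - <<'E'
from h import *
im=cv2.imread("pics/t4.png")
for (x,y) in [(550,180),(560,190),(540,200),(520,170),(500,185),(480,175)]:
    X=int(140+(x-390)/1.5);Y=int(90+y/1.5);print((x,y),(X,Y),im[Y,X])
w=im[int(90+185/1.5),int(140+165/1.5)].astype(int)
m=cv2.inRange(im,np.clip(w-14,0,255).astype(np.uint8),np.clip(w+14,0,255).astype(np.uint8))
m[:, :200]=0;m[260:]=0
c=max(cv2.findContours(m,0,2)[0],key=cv2.contourArea);p=cv2.approxPolyDP(c,2,True)[:,0]
print(cv2.contourArea(c));print(np.c_[p,onplane(p,-76).round(1)])
E
```

```text
(550, 180) (246, 210) [243 242 245]
(560, 190) (253, 216) [153 154 162]
(540, 200) (240, 223) [239 239 239]
(520, 170) (226, 203) [243 241 245]
(500, 185) (213, 213) [222 224 227]
(480, 175) (200, 206) [219 221 224]
58225.0
[[220.    0.   -8.2 381.4]
 [228.   72.   -6.5 284.6]
 [223.   77.  -16.2 279.4]
 ...
 [255.    4.   52.6 370.3]
 [252.    4.   47.  370.9]
 [251.    0.   45.7 376.4]]
```

Run:
```python
from h import *
im=cv2.imread("pics/t4.png")
m=cv2.inRange(im,(135,136,144),(180,180,190))
m[:, :215]=0;m[:,290:]=0;m[245:]=0;m[:160]=0
m=cv2.morphologyEx(m,cv2.MORPH_OPEN,np.ones((3,3)))
c=max(cv2.findContours(m,0,2)[0],key=cv2.contourArea);p=cv2.approxPolyDP(c,2,True)[:,0]
print(cv2.contourArea(c));print(np.c_[p,onplane(p,-76).round(1)])
```

```text
1264.5
[[243.  180.    0.6 112. ]
 [240.  180.   -5.3 114.1]
 [233.  193.  -21.9  97.3]
 [252.  212.   12.3  48.3]
 [238.  232.  -21.4  24.3]
 [237.  227.  -22.2  34.3]
 [233.  228.  -30.5  36.2]
 [215.  220.  -62.8  65.5]
 [215.  229.  -65.3  50.1]
 [234.  240.  -31.6  13.3]
 [250.  236.    2.7   5.1]
 [273.  205.   60.2  42.1]
 [268.  195.   50.6  65.5]
 [261.  201.   34.   60.5]]
```

carry_out(xyz=[[0,2,-1],[0,3,-1],[0,2,0],[0,0,0]], twist=[0,0,0,0], claw=[19,19,19,19])

```text
t: 17.45
tcp_pos: [592.7, 231.1, 367.1]
tool_rot: [0.0, 0.796, 0.606, 0.0]
contact_force: [2.9, -2.1, -4.1]
width: 0.224
grasp_force: 13.7
```

```bash
cat >> h.py <<'E'
def wall(fn):
    im=cv2.imread(fn);m=cv2.inRange(im,(135,136,144),(180,180,190))
    m[:, :215]=0;m[:,290:]=0;m[245:]=0;m[:160]=0
    m=cv2.morphologyEx(m,cv2.MORPH_OPEN,np.ones((3,3)))
    c=max(cv2.findContours(m,0,2)[0],key=cv2.contourArea);p=cv2.approxPolyDP(c,2,True)[:,0]
    print(np.c_[p,onplane(p,-76).round(1)])
E
python3 - <<'E'
from h import *
F=[]
for k in range(4): cam=camera('side');F.append(sense()['contact_force'])
bx();print(np.mean(F,0))
cv2.imwrite('pics/t5.png',cam);wall('pics/t5.png')
cv2.imwrite('pics/t5top.png',camera('top'))
E
```

```text
t 17.65 binX 7.7 Y -0.2 Hrel 99.8 F [ 4.  -0.9 -6. ] w_mm 19.3 g 15.0
[ 3.00136401 -1.37572846 -5.09080365]
[[247.  178.    9.1 112.5]
 [237.  187.  -12.8 104.5]
 [237.  191.  -13.7  97.7]
 [252.  210.   12.8  51.9]
 [251.  216.    9.4  41.8]
 [237.  231.  -23.2  27. ]
 [236.  228.  -24.5  33.4]
 [215.  220.  -62.8  65.5]
 [216.  230.  -63.7  47.5]
 [236.  240.  -27.5  11.3]
 [252.  234.    7.5   6.9]
 [274.  208.   62.   35.4]
 [270.  198.   54.6  58.2]
 [263.  202.   38.2  56.9]]
```

carry_out(xyz=[[0,-4,0],[0,-5,0],[0,-5,0.5],[0,-5,0.5],[0,-3,0]], twist=[0,0,0,0,0], claw=[21,23,24.5,26,27])

```text
t: 18.32
tcp_pos: [570.7, 237.5, 367.9]
tool_rot: [0.0, 0.795, 0.606, 0.001]
contact_force: [2.2, 1.5, 5.1]
width: 0.313
grasp_force: 2.5
```

carry_out(xyz=[[0,-4,0.5],[0,-4,1],[0,-4,1],[0,-4,1],[0,-3,1]], twist=[0,0,0,0,0], claw=[28,29,29,29,29])

```text
t: 18.95
tcp_pos: [552.0, 242.1, 361.6]
tool_rot: [-0.0, 0.796, 0.606, -0.001]
contact_force: [1.0, 0.3, -0.7]
width: 0.339
grasp_force: 0.4
```

Run:
```python
from h import *
cam=camera('side')
bx()
cv2.imwrite('pics/t6.png',cam);wall('pics/t6.png')
```

```text
t 19.0 binX -34.4 Y -0.4 Hrel 94.0 F [-0.4  1.1 -0. ] w_mm 29.3 g 0.2
[[215.  180.  -52.4 131.2]
 [215.  184.  -53.4 124.9]
 [222.  188.  -41.6 113.6]
 [215.  199.  -57.2 100.6]
 [215.  206.  -59.   89.1]
 [243.  215.   -7.1  50.8]
 [238.  230.  -20.9  27.9]
 [237.  227.  -22.2  34.3]
 [232.  228.  -32.5  37.1]
 [215.  220.  -62.8  65.5]
 [215.  229.  -65.3  50.1]
 [232.  239.  -35.3  17. ]
 [235.  234.  -28.   23.4]
 [233.  231.  -31.2  30.7]
 [237.  229.  -22.7  30.7]
 [236.  240.  -27.5  11.3]
 [249.  236.    0.6   6.1]
 [263.  194.   39.7  71.7]
 [252.  192.   16.5  84.3]
 [249.  199.    8.8  74.3]
 [245.  200.    0.4  75.9]
 [247.  192.    6.2  88.3]
 [231.  185.  -23.9 112.2]
 [221.  185.  -42.7 119.2]
 [220.  181.  -43.6 126.3]]
```

carry_out(xyz=[[0,4,-1],[0,4,0],[0,-4,0],[0,-4,1],[0,0,0]], twist=[0,0,0,0,0], claw=[28,28,28,28,28])

```text
t: 19.62
tcp_pos: [552.0, 242.2, 362.1]
tool_rot: [-0.0, 0.795, 0.606, -0.0]
contact_force: [0.3, 0.8, -0.7]
width: 0.331
grasp_force: 0.1
```

Run:
```python
from h import *
cam=camera('side')
bx()
cv2.imwrite('pics/t7.png',cam)
a=cv2.imread('pics/t6.png').astype(int)
d=np.abs(a-cam).max(2)[150:260,140:300];ys,xs=np.where(d>25);print(len(xs),xs.min()+140,xs.max()+140,ys.min()+150,ys.max()+150)
# row/col samples across the tray interior, perpendicular to slot, before (t2-like t4) and now: brightness profile
for fn in('t4','t5','t6','t7'):
    im=cv2.imread(f'pics/{fn}.png');print(fn,im[185:236:2,225,0],im[185:236:2,210,0])
```

```text
t 19.675 binX -34.0 Y -0.3 Hrel 94.7 F [ 0.4 -0.  -0.6] w_mm 27.9 g 0.0
169 156 261 151 252
t4 [141 139 174 193 197 224 243 243 242 242 242 242 242 245 247 233 229 224
 222 187 170 168 170 169 168 171] [142 143 149 147 151 151 154 151 204 242 245 247 245 215 221 195 169 170
 170 169 167 173 216 219 219 219]
t5 [143 171 198 197 196 236 244 244 244 244 244 244 243 244 246 234 232 221
 222 187 168 169 169 167 168 170] [148 144 148 147 150 147 148 152 189 241 245 247 244 217 222 193 167 169
 172 170 169 175 218 220 219 221]
t6 [179 174 176 181 178 148 154 148 146 154 152 154 160 240 243 217 228 222
 222 186 168 170 170 170 168 171] [102  87 100 189 214 209 205 186 179 234 242 247 231 215 221 189 167 168
 170 169 170 175 218 220 220 222]
t7 [177 178 177 179 183 146 152 146 147 147 149 151 152 238 245 221 221 222
 220 185 168 166 170 169 171 171] [109 103 101 188 216 212 203 199 176 234 240 247 233 214 221 190 168 171
 169 167 167 177 219 219 219 221]
```

Tilt measured about 59°, with the lip-to-rib gap wider than a rod. Now follow it back upright, then weigh it.

carry_out(xyz=[[0,5,-1],[0,6,-1],[0,6,-1],[0,6,-0.5],[0,6,0]], twist=[0,0,0,0,0], claw=[28,28,28,27.5,27])

```text
t: 20.3
tcp_pos: [581.0, 234.1, 365.7]
tool_rot: [0.0, 0.796, 0.606, 0.0]
contact_force: [1.3, -0.4, 0.4]
width: 0.319
grasp_force: 0.1
```

carry_out(xyz=[[0,6,0],[0,6,0],[0,6,0.5],[0,5,1],[0,5,1]], twist=[0,0,0,0,0], claw=[26,25,24,23,22])

```text
t: 20.92
tcp_pos: [607.8, 226.8, 363.1]
tool_rot: [0.0, 0.796, 0.606, -0.0]
contact_force: [1.9, -0.7, 0.3]
width: 0.258
grasp_force: 0.4
```

carry_out(xyz=[[0,5,2],[0,5,3],[0,4,3],[0,4,2],[0,0,0]], twist=[0,0,0,0,0], claw=[21,20,18,17,16])

```text
t: 21.55
tcp_pos: [625.2, 222.0, 353.1]
tool_rot: [0.0, 0.796, 0.606, 0.0]
contact_force: [2.3, -1.9, 1.7]
width: 0.187
grasp_force: 1.2
```

Run:
```python
from h import *
cam=camera('side')
bx()
cv2.imwrite('pics/t8.png',cam);wall('pics/t8.png')
```

```text
t 21.6 binX 41.6 Y -0.3 Hrel 85.7 F [ 2.5 -1.1  1.6] w_mm 15.9 g 1.2
[[215.  166.  -49.  153.2]
 [215.  199.  -57.2 100.6]
 [232.  193.  -23.9  98.1]
 [258.  205.   26.7  55.8]
 [263.  214.   35.9  34.4]
 [245.  226.   -5.5  28.8]
 [245.  231.   -6.7  19.5]
 [240.  235.  -18.1  16.8]
 [237.  227.  -22.2  34.3]
 [232.  228.  -32.5  37.1]
 [215.  220.  -62.8  65.5]
 [216.  230.  -63.7  47.5]
 [232.  239.  -35.3  17. ]
 [240.  238.  -18.8  11.2]
 [243.  242.  -13.6   0.6]
 [244.  239.  -10.8   5.3]
 [281.  218.   77.    8.6]
 [280.  206.   76.5  33.5]
 [273.  207.   59.9  38.3]
 [268.  179.   53.4  94.8]
 [256.  184.   26.5  95.3]
 [251.  179.   17.1 107.8]
 [235.  174.  -13.8 127.6]
 [237.  182.  -11.6 112.9]
 [254.  189.   21.3  88. ]
 [257.  186.   28.3  91. ]
 [257.  195.   26.5  74.9]
 [237.  186.  -12.5 106.2]
 [221.  185.  -42.7 119.2]
 [217.  175.  -47.6 137.8]
 [220.  174.  -41.9 137.5]
 [220.  168.  -40.5 147. ]]
```

carry_out(xyz=[[0,1,0],[0,0,0],[0,0,0],[0,0,0],[0,3,-5]], twist=[0,0,0,0,0], claw=[12,8,0,0,0], squeeze=40)

```text
t: 22.22
tcp_pos: [629.0, 221.4, 357.5]
tool_rot: [0.0, 0.795, 0.606, 0.0]
contact_force: [4.7, 0.3, -2.1]
width: 0.136
grasp_force: 38.6
```

carry_out(xyz=[[0,6,-15],[0,6,-30],[0,6,-15],[0,0,-5],[0,0,0]], twist=[0,0,0,0,0], claw=[0,0,0,0,0])

```text
t: 22.85
tcp_pos: [645.6, 216.4, 422.9]
tool_rot: [-0.0, 0.795, 0.606, -0.001]
contact_force: [-0.5, 0.8, -3.4]
width: 0.133
grasp_force: 39.8
```

Run:
```python
from h import *
F=[]
for k in range(16): cam=camera('side');F.append(sense()['contact_force'])
bx();print(np.mean(F,0).round(2),np.std(F,0).round(2))
cv2.imwrite('pics/t9.png',cam)
# profile perpendicular to rods: tray-level X line at Y=0, underside z; compare with 'over' full-tray picture profile
o=cv2.imread('pics/over.png')
s,M,p=st()
def prof(im,tcp,off,yy):
    u=np.array([.964,-.266,0]);v=np.array([.266,.964,0])
    P=[np.array(tcp)-[0,0,237.5-6]+u*x+v*yy for x in np.arange(-54,30,3)]
    q=pix('side',np.array(P)).round().astype(int)-off
    return [im[b,a].tolist() for a,b in q]
for yy in(-45,40):
    A=prof(o,[653.1,215.2,417.],[80,60],yy);B=prof(cam,p,[0,0],yy)
    print([a[0] for a in A]);print([b[0] for b in B]);print([a[2]-a[0] for a in A]);print([b[2]-b[0] for b in B])
```

```text
t 23.65 binX 63.3 Y -0.3 Hrel 155.7 F [ 0.1  0.2 -2.9] w_mm 11.1 g 39.8
[-0.11  0.06 -2.92] [0.65 0.44 0.54]
[96, 94, 146, 171, 174, 177, 175, 141, 140, 140, 140, 139, 137, 139, 141, 138, 142, 138, 142, 140, 140, 140, 139, 139, 138, 139, 138, 139]
[92, 94, 156, 191, 172, 177, 220, 174, 143, 137, 142, 139, 140, 140, 139, 140, 136, 140, 138, 136, 137, 137, 137, 137, 141, 138, 138, 140]
[5, 4, 9, 9, 9, 9, 11, 8, 8, 10, 9, 11, 12, 12, 9, 9, 9, 10, 8, 10, 9, 9, 8, 10, 9, 11, 9, 11]
[4, 4, 9, 11, 10, 9, 8, 11, 9, 8, 8, 8, 10, 8, 8, 7, 10, 7, 11, 9, 8, 9, 10, 9, 9, 10, 10, 10]
[93, 93, 162, 167, 175, 175, 176, 176, 175, 174, 214, 238, 241, 241, 231, 215, 235, 240, 236, 219, 245, 246, 247, 247, 228, 208, 146, 146]
[90, 153, 164, 176, 175, 176, 178, 228, 169, 215, 219, 226, 243, 243, 242, 244, 245, 245, 245, 245, 245, 245, 245, 246, 196, 186, 143, 143]
[2, 1, 8, 9, 10, 8, 10, 9, 8, 4, 1, -1, -2, -2, -3, -2, -3, -2, -3, -3, -1, 0, 0, 0, 6, 10, 8, 10]
[0, 4, 8, 10, 9, 10, 8, 6, 5, 0, -5, -6, -2, -2, -2, -1, 1, 1, 1, 1, 1, 1, 2, 1, 12, 10, 9, 10]
```

```bash
cat >> h.py <<'E'
def rect(im,tcp,off,zh,ang=-15.4):
    a=np.radians(ang);u=np.array([np.cos(a),np.sin(a),0]);v=np.array([-np.sin(a),np.cos(a),0])
    xs=np.arange(-56,28,2.);ys=np.arange(-70,71,5.)
    P=np.array([np.array(tcp)-[0,0,237.5-zh]+u*x+v*y for y in ys for x in xs])
    q=(pix('side',P)-off).astype(np.float32).reshape(len(ys),len(xs),2)
    return cv2.remap(im,q[...,0],q[...,1],cv2.INTER_LINEAR).astype(int)
E
python3 - <<'E'
from h import *
o=rect(cv2.imread('pics/over.png'),[653.1,215.2,417.],[80,60],9)
s,M,p=st();n=rect(cv2.imread('pics/t9.png'),p,[0,0],9)
for nm,r in(('full',o),('now',n)):
    d=r[...,2]-r[...,0]
    print(nm)
    for row in d[4::2]: print(' '.join(f'{k:3d}' for k in row))
E
```

```text
full
  4   5   8   9   8   9   9  10  10   7   8   8  10  10   8  10   9  11  11   9   9   9   9   9   9   9   9   9   9   9   8   9   8   9  10   9   9  11   9  10  10   9
  3   5   6  10  10   9   9   8  11  10   9  10   7   8   9   9   9   9  10  11  12   9   9   9  10  10   8   9   7   9   8   8   9   9  10  10   9   8   9  10  10   9
  3   4   7   8   7   9  11  10  10  10   9   9   6   2  -1  -2  -2  -1   0  -1  -2  -2  -2  -2  -1   0   0  -1  -2  -2  -1   0   0   0   1   6  10  10   9  10   8   9
  4   4   6   9  10  11  11  11   9   8   9   9   6   2   0  -2  -2  -1  -1  -1  -2  -1  -2  -3  -1   0  -1  -2  -2  -3  -2   0   0   1   4  10  10   9   8   8   8  10
  3   4   6   6   8   9   9  10  10   9   9  10   6   2  -1  -1  -1  -1  -1  -2  -2  -2  -3  -3  -3  -1  -2   0  -2  -3  -3   0   1   2   5   7  10  10  10   7   9   8
  2   4   7   8  10  10  10  10   9  10  10   9   6   2  -1  -4  -3  -2  -1  -1  -1  -2  -3  -3  -2  -1  -2  -4  -3  -3  -2   0   0   1   6  10  11   9   8   9   8   7
  2   4   6   9   9   9  10   8   8   9   9   9   6   3  -2  -3  -3  -3  -1  -1  -1  -2
[... 2576 characters left out ...]
   9   9   8   9   9   9  10
  2   5   7   7   8   9   8   8   9   7   6   3   1  -3  -4  -6  -6  -4  -3  -2  -1   0   0   0   1   1   1   1   1   1   1   1   1   1   2   5   9   9   9   8   8   9
  6   6   6   8   8   8   9   9  10   9   6   2   1   0  -1  -4  -3  -2  -2  -2  -2  -1   1   1   1   1   1   1   1   1   1   1   1   2   6   8   8   8   9   8   9   9
  8   7   9   9  10   9   7   5   3   4   4   3   0  -4  -5  -5  -3  -1  -2  -5  -4  -2  -1   2   6   6   6   8   7   7   9   8   7   7   7   7   7   9   7   7   6   6
  6   7   8   6   4   4   6   4   6   5   7   7   7   6   5   1  -1   1   1   2   6   7   7   7   6   6   6   8  10   8   7   8   7   6   7   7   6   8   7   7   7   7
```

One rod seems to have dropped and about two lie at the ramp's foot (bluish band 20 mm wide now, 36 mm before). The lip itself sealed against the rib at 59°. I'll repeat, clamp the bar while it is about 60° over (it jams there), then back away from the rib.

carry_out(xyz=[[0,-1,20],[0,-4,28],[0,-6,15],[0,-6,3],[0,-4,0]], twist=[0,0,0,0,0], claw=[0,0,0,0,0])

```text
t: 24.28
tcp_pos: [625.6, 222.1, 358.0]
tool_rot: [0.0, 0.795, 0.606, 0.0]
contact_force: [-0.0, 0.8, -4.1]
width: 0.133
grasp_force: 39.8
```

carry_out(xyz=[[0,-4,0],[0,-4,-1],[0,-4,-1],[0,-3,-1],[0,0,0]], twist=[0,0,0,0,0], claw=[11.5,12.5,14,15.5,16])

```text
t: 24.9
tcp_pos: [612.0, 226.0, 362.4]
tool_rot: [0.001, 0.796, 0.606, 0.002]
contact_force: [6.1, -1.0, 5.2]
width: 0.186
grasp_force: 3.1
```

```bash
python3 -c "
from h import *
bx()"
```

```text
t 24.9 binX 28.0 Y 0.0 Hrel 94.9 F [ 6.1 -1.   5.2] w_mm 15.9 g 3.1
```

carry_out(xyz=[[0,-3,-1],[0,-3,-0.5],[0,-4,-0.5],[0,-4,0],[0,-3,0]], twist=[0,0,0,0,0], claw=[17.5,18.5,19.5,20.5,21.5])

```text
t: 25.52
tcp_pos: [597.1, 230.4, 366.6]
tool_rot: [0.003, 0.796, 0.606, 0.005]
contact_force: [9.1, -0.9, 13.2]
width: 0.253
grasp_force: 6.4
```

carry_out(xyz=[[0,-5,0],[0,-5,0],[0,-5,0],[0,-5,0],[0,-4,0]], twist=[0,0,0,0,0], claw=[23,24,25,26,27])

```text
t: 26.15
tcp_pos: [572.2, 237.1, 365.1]
tool_rot: [0.001, 0.796, 0.606, 0.003]
contact_force: [1.6, 0.5, 0.5]
width: 0.312
grasp_force: 0.7
```

carry_out(xyz=[[0,-5,0.5],[0,-5,1],[0,-5,1],[0,-4,1],[0,-3,1]], twist=[0,0,0,0,0], claw=[28,29,29,29,29])

```text
t: 26.78
tcp_pos: [550.2, 242.7, 357.3]
tool_rot: [-0.0, 0.796, 0.606, -0.0]
contact_force: [0.7, -0.1, -0.4]
width: 0.339
grasp_force: 0.3
```

```bash
python3 -c "
from h import *
bx()
cv2.imwrite('pics/t10.png',camera('side'));wall('pics/t10.png')"
```

```text
t 26.775 binX -36.0 Y -0.3 Hrel 89.8 F [ 0.7 -0.1 -0.4] w_mm 29.0 g 0.3
[[263.  193.   39.9  73.5]
 [251.  192.   14.5  85.1]
 [248.  201.    6.3  71.6]
 [218.  194.  -50.4 106.6]
 [215.  208.  -59.6  85.7]
 [241.  216.  -11.4  50.7]
 [242.  222.  -10.8  38.9]
 [239.  230.  -18.9  27. ]
 [238.  227.  -20.2  33.4]
 [232.  228.  -32.5  37.1]
 [215.  220.  -62.8  65.5]
 [215.  230.  -65.6  48.4]
 [232.  239.  -35.3  17. ]
 [235.  237.  -28.8  17.9]
 [236.  240.  -27.5  11.3]
 [251.  236.    4.8   4. ]]
```

carry_out(xyz=[[0,0,0],[0,0,0],[0,0,0]], twist=[0,0,0], claw=[26,20,15], squeeze=50)

```text
t: 27.2
tcp_pos: [550.8, 242.4, 357.6]
tool_rot: [0.0, 0.796, 0.606, 0.0]
contact_force: [1.5, -0.3, -1.8]
width: 0.277
grasp_force: 48.1
```

carry_out(xyz=[[0,1,-3],[0,2,-2],[0,4,0],[0,4,0],[0,3,0]], twist=[0,0,0,0,0], claw=[15,15,15,15,15])

```text
t: 27.82
tcp_pos: [563.3, 239.0, 362.3]
tool_rot: [-0.001, 0.795, 0.606, -0.001]
contact_force: [-6.2, 0.1, 0.5]
width: 0.276
grasp_force: 48.9
```

```bash
python3 -c "
from h import *
bx()
cv2.imwrite('pics/t11.png',camera('side'));wall('pics/t11.png')"
```

```text
t 27.825 binX -22.4 Y -0.4 Hrel 94.8 F [-6.2  0.1  0.5] w_mm 23.6 g 48.9
[[267.  190.   49.3  75.6]
 [258.  188.   30.   86.6]
 [253.  196.   17.8  76.4]
 [252.  189.   17.1  89.6]
 [244.  186.    1.4 101. ]
 [228.  187.  -30.1 111. ]
 [224.  203.  -41.6  87.3]
 [242.  210.   -8.   60.6]
 [249.  209.    6.7  56.4]
 [249.  215.    5.4  45.4]
 [242.  233.  -13.5  18.6]
 [235.  227.  -26.2  36.2]
 [234.  234.  -30.   24.3]
 [232.  227.  -32.2  38.9]
 [215.  220.  -62.8  65.5]
 [215.  229.  -65.3  50.1]
 [234.  240.  -31.6  13.3]
 [255.  232.   14.4   7.7]
 [268.  194.   50.8  67.4]]
```

carry_out(xyz=[[0,0,-4],[0,0,-4],[0,2,0],[0,-2,0],[0,0,0]], twist=[0,0,0,0,0], claw=[15,15,15,15,15])

```text
t: 28.5
tcp_pos: [564.0, 238.8, 370.7]
tool_rot: [0.0, 0.796, 0.606, 0.0]
contact_force: [0.0, -0.5, -2.3]
width: 0.268
grasp_force: 51.2
```

Run:
```python
from h import *
bx();F=[]
for k in range(12): cam=camera('side');F.append(sense()['contact_force'])
print(np.mean(F,0).round(2))
cv2.imwrite('pics/t12.png',cam);wall('pics/t12.png')
d=cam[165:245,150:275].astype(int);d=d[...,2]-d[...,0]
m=(cv2.blur(d.astype(np.float32),(3,3))<-1.2).astype(np.uint8)
n,l,s,c=cv2.connectedComponentsWithStats(m)
print([ (s[i].tolist(),c[i].round().tolist()) for i in range(1,n) if s[i][4]>15])
```

```text
t 28.5 binX -21.7 Y -0.4 Hrel 103.2 F [ 0.  -0.5 -2.3] w_mm 22.9 g 51.2
[ 0.23  0.18 -2.48]
[[219.  175.  -43.9 136.6]
 [219.  178.  -44.7 131.8]
 [227.  181.  -30.6 121.6]
 [223.  198.  -42.2  96.4]
 [250.  206.    9.4  60.9]
 [242.  229.  -12.5  26. ]
 [215.  220.  -62.8  65.5]
 [215.  230.  -65.6  48.4]
 [234.  240.  -31.6  13.3]
 [250.  235.    2.9   7. ]
 [247.  231.   -2.5  17.5]
 [249.  229.    2.2  19.4]
 [255.  229.   15.1  13.5]
 [268.  184.   52.5  85.7]
 [258.  182.   31.2  97.3]
 [254.  191.   20.9  84.5]
 [251.  182.   16.5 102.6]
 [233.  177.  -18.3 124. ]
 [230.  180.  -24.7 121.1]
 [227.  176.  -29.4 129.7]]
[([0, 0, 28, 22, 481], [12.0, 9.0]), ([27, 0, 21, 22, 187], [41.0, 8.0]), ([0, 23, 41, 27, 516], [15.0, 35.0])]
```

Free-hanging weight is now 2.48 N, so the tray is empty and still jammed at 60°. Set it back to the rib, loosen and follow it upright as before.

carry_out(xyz=[[0,-2,3],[0,-4,4],[0,-4,3],[0,-2,2],[0,0,0]], twist=[0,0,0,0,0], claw=[15,15,15,15,26])

```text
t: 29.72
tcp_pos: [552.6, 242.1, 359.0]
tool_rot: [0.0, 0.796, 0.606, 0.0]
contact_force: [2.7, -0.0, -0.3]
width: 0.307
grasp_force: 7.0
```

```bash
python3 -c "
from h import *
bx()"
```

```text
t 29.725 binX -33.6 Y -0.3 Hrel 91.5 F [ 2.7 -0.  -0.3] w_mm 26.2 g 7.0
```

carry_out(xyz=[[0,5,-1.5],[0,6,-2],[0,6,-2],[0,6,-1],[0,6,0]], twist=[0,0,0,0,0], claw=[28,28,28,27.5,27])

```text
t: 30.35
tcp_pos: [581.0, 234.2, 365.3]
tool_rot: [0.0, 0.796, 0.606, 0.0]
contact_force: [1.1, 0.7, 0.5]
width: 0.316
grasp_force: 0.2
```

carry_out(xyz=[[0,6,0],[0,6,0],[0,6,0.5],[0,5,1],[0,5,1]], twist=[0,0,0,0,0], claw=[26,25,24,23,22])

```text
t: 30.98
tcp_pos: [607.8, 226.8, 362.6]
tool_rot: [-0.0, 0.796, 0.606, 0.0]
contact_force: [-0.2, -0.9, -0.3]
width: 0.261
grasp_force: 0.3
```

```bash
python3 -c "
from h import *
bx()
cv2.imwrite('pics/t13.png',camera('side'));wall('pics/t13.png')"
```

```text
t 30.975 binX 23.7 Y -0.3 Hrel 95.1 F [-0.2 -0.9 -0.3] w_mm 22.3 g 0.3
[[258.  176.   32.3 107.8]
 [249.  183.   12.2 102.4]
 [260.  212.   29.6  41. ]
 [245.  227.   -5.8  26.9]
 [247.  231.   -2.5  17.5]
 [245.  233.   -7.2  15.7]
 [238.  227.  -20.2  33.4]
 [233.  228.  -30.5  36.2]
 [215.  220.  -62.8  65.5]
 [216.  230.  -63.7  47.5]
 [236.  240.  -27.5  11.3]
 [258.  231.   21.3   6.6]
 [279.  208.   73.8  30.5]
 [276.  197.   68.5  54.6]
 [270.  202.   53.9  50.6]]
```

carry_out(xyz=[[0,6,2],[0,6,3],[0,6,3],[0,5,2],[0,3,0]], twist=[0,0,0,0,0], claw=[22,21,20,19,18])

```text
t: 31.65
tcp_pos: [632.7, 219.9, 352.1]
tool_rot: [-0.0, 0.796, 0.606, -0.0]
contact_force: [0.8, -1.7, -0.1]
width: 0.212
grasp_force: 0.4
```

```bash
python3 -c "
from h import *
bx()
cv2.imwrite('pics/t14.png',camera('side'));wall('pics/t14.png')"
```

```text
t 31.65 binX 49.6 Y -0.3 Hrel 84.6 F [ 0.8 -1.7 -0.1] w_mm 18.1 g 0.4
[[272.  179.   62.3  91.5]
 [264.  185.   43.5  87.2]
 [256.  178.   27.7 105.8]
 [238.  173.   -7.7 127.2]
 [239.  182.   -7.7 111.5]
 [263.  190.   40.4  78.9]
 [266.  197.   45.8  63.6]
 [262.  199.   36.6  63.3]
 [255.  194.   22.4  78.3]
 [248.  194.    7.8  84. ]
 [226.  185.  -33.4 115.7]
 [219.  189.  -47.4 114.1]
 [215.  185.  -53.6 123.3]
 [215.  200.  -57.5  99. ]
 [229.  196.  -30.3  95.3]
 [268.  214.   47.1  29.6]
 [248.  224.    1.2  29.7]
 [247.  229.   -2.1  21.3]
 [241.  226.  -13.8  32.5]
 [232.  228.  -32.5  37.1]
 [215.  220.  -62.8  65.5]
 [215.  229.  -65.3  50.1]
 [232.  239.  -35.3  17. ]
 [240.  238.  -18.8  11.2]
 [243.  242.  -13.6   0.6]
 [257.  231.   19.1   7.6]
 [282.  219.   79.3   5.5]
 [281.  209.   78.4  26.6]
 [276.  208.   66.7  33.5]
 [273.  202.   60.7  47.9]]
```

carry_out(xyz=[[0,0,0],[0,0,0],[0,0,0],[0,0,0],[0,2,-5]], twist=[0,0,0,0,0], claw=[12,6,0,0,0], squeeze=40)

```text
t: 32.33
tcp_pos: [634.0, 219.5, 357.1]
tool_rot: [-0.001, 0.795, 0.606, -0.001]
contact_force: [0.2, -0.8, -2.6]
width: 0.134
grasp_force: 40.9
```

carry_out(xyz=[[0,6,-15],[0,6,-30],[0,3,-18],[0,0,-4],[0,0,0]], twist=[0,0,0,0,0], claw=[0,0,0,0,0])

```text
t: 32.95
tcp_pos: [648.9, 215.4, 424.8]
tool_rot: [0.0, 0.796, 0.606, 0.0]
contact_force: [0.1, -0.1, -3.2]
width: 0.131
grasp_force: 41.0
```

Run:
```python
from h import *
F=[]
for k in range(8): cam=camera('side');F.append(sense()['contact_force'])
bx();print(np.mean(F,0).round(2));cv2.imwrite('pics/t15.png',cam)
s,M,p=st();n=rect(cam,p,[0,0],9);d=n[...,2]-n[...,0]
for row in d[4::4]: print(' '.join(f'{k:3d}' for k in row))
tool([585.1,-233,422],4.7)
```

```text
t 33.35 binX 66.3 Y -0.2 Hrel 156.7 F [ 0.3  0.4 -2.7] w_mm 11.2 g 41.0
[ 0.03  0.05 -2.46]
  8   9   9   9  11  11   9   9  10   9  11   9   7   7   9   9   9   9   9   9  10   8  10  10   9  10   9  11   9  11  10  10  10  10   9   9  10  10  10  11   8   9
  8   9   9   9  10  10  11  10   8   9  11  10  11  11   9  11  12  12  11  10  11  12  11  12  10  10  12  13  12   9  10  11   6   8  10   8  11  10  10   8   8   9
  7   8   9   9  10  10  11  11  11  12  10  11  11  10  11  11  10  11  12  12  11  10  10  11  12  12  11  10  10  11  12  12  12  10   9   9  10  10   9   8   8  10
  8   9   9  10  10  10  10  11  10  10   9  11  12  10  10  11  10  11  12  11  11   8   5   3   2   2   2   1   2   1   1   1   4   9   8   9   9  10  11  10  10  10
  7   8  10   9   9   7   9   9  10   9   3   1   2   6  10  11  11  10  10  10   5   2   1   1   1   1   1   1   1   1   1   2   7   7   7   8   8   9   9   9  10  10
  9   9   8   8   8   9   9   7   4   2   3   1   3   5  10   9  10  10  10   7   3   1   2   1   1   2   1   2   3   2   3   6   9  11  10   9   9   8   8   9   8   8
  9   8   6   6   6   6   6   6   6   8   6   6   5   6   7   7   6   6   7   7   7   6   6   6   7   7   7   6   7   7   6   6   7   7   8   9   7   8   8   8   8   8
twist rad -0.351
t 33.35 tcp [648.8 215.5 424.2] yaw -15.41 shift [-441.8 -100.3    2.2] F [ 0.3  0.4 -2.7] w 0.13090873980387213 g 41.0212379693985
```

Empty: no bluish pixels remain in the tray and it weighs 2.46 N. Carry it back to the mat.

carry_out(xyz=[[0,0,0],[0,0,0],[-20,-4,0],[-40,-9,0],[-48,-11,0]], twist=[-0.17,-0.181,0,0,0], claw=[0,0,0,0,0])

```text
t: 33.98
tcp_pos: [633.4, 104.4, 424.5]
tool_rot: [0.0, 0.678, 0.735, -0.0]
contact_force: [0.8, -0.6, -2.3]
width: 0.133
grasp_force: 41.0
```

carry_out(xyz=[[-50,-11,0],[-50,-11,0],[-50,-11,0],[-50,-12,0],[-48,-11,0]], twist=[0,0,0,0,0], claw=[0,0,0,0,0])

```text
t: 34.6
tcp_pos: [597.2, -148.5, 424.9]
tool_rot: [0.0, 0.679, 0.734, -0.0]
contact_force: [1.0, 0.2, -2.7]
width: 0.129
grasp_force: 41.0
```

carry_out(xyz=[[-43,-10,0],[-30,-7,0],[-13,-3,0],[0,0,30],[0,0,40]], twist=[0,0,0,0,0], claw=[0,0,0,0,0])

```text
t: 35.22
tcp_pos: [585.4, -233.3, 355.4]
tool_rot: [0.002, 0.678, 0.735, 0.0]
contact_force: [-0.5, -0.2, -3.4]
width: 0.132
grasp_force: 41.0
```

```bash
python3 -c "
from h import *
tool([585.1,-233,248],4.7)"
```

```text
twist rad -0.002
t 35.225 tcp [ 585.4 -233.3  355.4] yaw 4.58 shift [  0.3  -0.3 107.4] F [-0.5 -0.2 -3.4] w 0.1319752578299309 g 40.97086250782013
```

carry_out(xyz=[[0,0,45],[0,0,40],[0,0,17],[0,0,3],[0,0,0]], twist=[0,0,0,0,0], claw=[0,0,0,0,0])

```text
t: 35.85
tcp_pos: [586.1, -233.4, 251.3]
tool_rot: [0.001, 0.678, 0.735, 0.0]
contact_force: [0.2, -0.6, -2.5]
width: 0.13
grasp_force: 41.0
```

carry_out(xyz=[[0,0,1.5],[0,0,1.5],[0,0,1.5],[0,0,0]], twist=[0,0,0,0], claw=[0,0,0,0])

```text
t: 36.35
tcp_pos: [585.7, -233.3, 246.5]
tool_rot: [0.001, 0.678, 0.735, 0.0]
contact_force: [0.4, 1.1, 4.5]
width: 0.131
grasp_force: 42.1
```

Touched down on the mat. Release and rise.

carry_out(xyz=[[0,0,0],[0,0,0],[0,0,0],[0,0,0],[0,0,0]], twist=[0,0,0,0,0], claw=[16,30,50,70,85])

```text
t: 36.98
tcp_pos: [585.4, -233.2, 245.1]
tool_rot: [-0.0, 0.678, 0.735, -0.0]
contact_force: [-0.9, -1.1, 0.2]
width: 0.964
grasp_force: 0.0
```

carry_out(xyz=[[0,0,-20],[0,0,-45],[0,0,-50],[0,0,-40],[0,0,0]], twist=[0,0,0,0,0], claw=[85,85,85,85,85])

```text
t: 37.6
tcp_pos: [586.1, -233.6, 404.8]
tool_rot: [0.004, 0.678, 0.736, 0.001]
contact_force: [-0.1, 1.1, -0.7]
width: 0.994
grasp_force: 0.0
```

Run:
```python
from h import *
a=camera('side');b=camera('top');cv2.imwrite('pics/s16.png',a);cv2.imwrite('pics/p16.png',b)
tool([564,239.9,400],-15.4)
# top: slot interior brightness profile along bin x at several y (z=110), and bin-top pixels
u=np.array([.964,-.266,0]);v=np.array([.266,.964,0]);O=np.array([585.,233.4,110])
for y in(-60,-30,0,30,60):
    q=pix('top',np.array([O+u*x+v*y for x in range(-30,40,4)])).round().astype(int);print(y,[int(b[j,i,1]) for i,j in q])
# side: tray wall levels: tray frame at mat
n=rect(a,[585.7,-233.3,241.5],[0,0],9,4.6);d=n[...,2]-n[...,0]
print(d[14]);
# jar/bottle/slidebox unchanged?
o=cv2.imread('pics/top0.png')
for nm,(x,y) in dict(bottle=(355,185),jar=(272,155),slide=(332,328)).items():
    t=o[y-15:y+15,x-12:x+12];r=cv2.matchTemplate(b[y-25:y+25,x-22:x+22],t,cv2.TM_CCOEFF_NORMED);print(nm,cv2.minMaxLoc(r)[1::2])
```

```text
twist rad 0.351
t 37.7 tcp [ 585.3 -233.1  400.2] yaw 4.7 shift [ 4.504e+02 -1.461e+02  2.000e-01] F [ 0.  -0.6 -0.7] w 0.9941851285914939 g 0.0
-60 [236, 201, 225, 237, 233, 236, 237, 231, 217, 224, 193, 195, 221, 236, 235, 236, 236, 236]
-30 [236, 206, 226, 236, 231, 236, 236, 231, 222, 223, 197, 199, 222, 236, 236, 237, 237, 237]
0 [235, 219, 231, 236, 220, 236, 237, 203, 222, 216, 199, 197, 210, 236, 236, 236, 237, 237]
30 [233, 201, 225, 234, 231, 234, 235, 230, 231, 195, 197, 197, 222, 236, 235, 235, 236, 236]
60 [233, 186, 229, 232, 229, 197, 191, 189, 192, 188, 191, 189, 209, 234, 235, 235, 235, 236]
[ 5  7  9 10 10  9  9  9 10  9  9 10 10  9  9 10 11  9 10 12 11 10 11 10
  8 10 10  9 10 10 10  5  7 11 10 10 10 10  9  7  7  7]
bottle (0.9933353662490845, (10, 10))
jar (0.9996889233589172, (10, 10))
slide (0.22911490499973297, (6, 17))
```

Run:
```python
from h import *
b=cv2.imread('pics/p16.png');u=np.array([.964,-.266,0]);v=np.array([.266,.964,0]);O=np.array([585.,233.4,110])
xs=np.arange(-28,26,2.);ys=np.arange(84,-85,-4.)
P=np.array([O+u*x+v*y for y in ys for x in xs]);q=pix('top',P).astype(np.float32).reshape(len(ys),len(xs),2)
r=cv2.remap(b,q[...,0],q[...,1],cv2.INTER_LINEAR).astype(int)
print('     ',*[f'{int(x):3d}' for x in xs])
for y,row in zip(ys,r): print(f'{int(y):4d} ',*[f'{k:3d}' for k in row[:,1]])
print('R-B at y=0,60',(r[21,:,2]-r[21,:,0]),(r[6,:,2]-r[6,:,0]))
# floor (z=5) seen through the slot: bin-frame coords
for y in(60,45,-60):
  for x in(-12,0,12):
    w=O+u*x+v*y; f=onz('top',pix('top',[w]),10)[0]-O; print((x,y),'->floor',(f@u).round(),(f@v).round())
```

```text
-28 -26 -24 -22 -20 -18 -16 -14 -12 -10  -8  -6  -4  -2   0   2   4   6   8  10  12  14  16  18  20  22  24
  84  145 151 176 224 231 231 228 200 156 143 139 146 144 149 149 147 149 140 149 151 152 153 147 144 138 142 143
  80  227 221 209 225 232 230 230 224 221 226 221 226 227 224 229 226 227 225 226 230 228 230 229 225 227 229 232
  76  226 201 191 226 232 231 230 222 185 154 143 148 144 143 145 140 142 139 141 143 137 142 148 197 230 234 233
  72  230 201 185 224 232 232 232 217 165 124 119 121 121 122 121 119 122 121 120 122 120 119 132 192 231 233 233
  68  225 202 194 225 232 232 230 214 181 154 155 157 153 150 152 152 151 154 152 155 153 152 162 200 231 233 234
  64  225 197 194 226 233 232 231 224 208 192 191 190 191 190 191 190 190 189 190 189 190 190 190 213 232 234 234
  60  222 195 185 228 233 232 232 228 214 194 190 191 190 189 191 191 189 189 192 191 191 189 194 217 233 234 233
  56  231 205 188 228 234 233 233 225 205 191 191 191 192 192 192 192 191 191 192 192 192 191 197 218 232 233 233
  52  225 199 194 224 233 233 232 219 201 193 192 192 191 191 192 193 192 192 19
[... 3691 characters left out ...]
 192 193 193 192 193 192 192 193 192 192 192 193 194 192 192 192 192 192 193 192 192 191 191 191 191 191
 -84  175 176 168 171 175 171 176 174 176 162 170 172 170 180 173 178 174 169 174 171 174 173 174 175 168 173 177
R-B at y=0,60 [ -8  -9 -11 -10  -9  -9  -9  -9 -10  -9  -9  -9  -9  -8 -11  -8  -6 -10
  -5  -1   0  -1  -1  -9  -9  -9  -9] [-10  -9 -11  -9 -10 -10 -10  -9  -7  -1   0   0   0   0   0   0   1   0
   0   0   0   1  -2  -9 -10 -10 -10]
(-12, 60) ->floor -9.0 92.0
(0, 60) ->floor 4.0 92.0
(12, 60) ->floor 17.0 92.0
(-12, 45) ->floor -9.0 75.0
(0, 45) ->floor 4.0 75.0
(12, 45) ->floor 17.0 75.0
(-12, -60) ->floor -9.0 -42.0
(0, -60) ->floor 4.0 -42.0
(12, -60) ->floor 17.0 -42.0
```

The bright strips in the slot end at y=+44 on the top plane, which is +74 at floor level, so those rods lie on the bin floor. The bottle and jar have not moved. Now shut the cover.

carry_out(xyz=[[47,2,0],[47,2,0],[47,2,0],[47,2,0],[47,2,0]], twist=[0.08,0,0,0,0], claw=[85,85,85,85,85])

```text
t: 38.33
tcp_pos: [590.7, 3.3, 398.0]
tool_rot: [-0.002, 0.706, 0.708, -0.001]
contact_force: [0.8, 0.1, -0.3]
width: 0.997
grasp_force: 0.0
```

```bash
python3 -c "
from h import *
tool([564,239.9,400]);tool([564,239.9,297],-15.4)"
```

```text
t 38.325 tcp [590.7   3.3 398. ] yaw 0.1 shift [236.7 -26.3  -1.7] F [ 0.8  0.1 -0.3] w 0.9965606953315275 g 0.0
twist rad 0.271
t 38.325 tcp [590.7   3.3 398. ] yaw 0.1 shift [221.  -88.6 101. ] F [ 0.8  0.1 -0.3] w 0.9965606953315275 g 0.0
```

carry_out(xyz=[[47,-5,0],[47,-5,0],[47,-5,0],[47,-5,0],[49,-6,0]], twist=[0,0,0,0,0], claw=[85,85,85,85,85])

```text
t: 38.95
tcp_pos: [564.1, 240.1, 398.0]
tool_rot: [-0.001, 0.706, 0.708, -0.002]
contact_force: [0.2, -0.1, 0.2]
width: 0.996
grasp_force: 0.0
```

carry_out(xyz=[[0,0,0],[0,0,0],[0,0,40],[0,0,40],[0,0,19]], twist=[0.14,0.131,0,0,0], claw=[85,85,85,85,60], squeeze=25)

```text
t: 39.58
tcp_pos: [563.2, 238.4, 296.4]
tool_rot: [-0.002, 0.796, 0.606, -0.004]
contact_force: [-0.7, 0.4, 0.8]
width: 0.809
grasp_force: 0.0
```

carry_out(xyz=[[0,0,0],[0,0,0],[0,0,0],[0,0,0],[0,0,0]], twist=[0,0,0,0,0], claw=[30,15,0,0,0])

```text
t: 40.2
tcp_pos: [565.4, 238.7, 302.4]
tool_rot: [0.001, 0.796, 0.606, 0.001]
contact_force: [3.3, -0.8, 2.2]
width: 0.107
grasp_force: 29.3
```

```bash
python3 -c "
from h import *
bx();tool([564,239.9,297],-15.4)"
```

```text
t 40.2 binX -20.3 Y -0.1 Hrel 34.9 F [ 3.3 -0.8  2.2] w_mm 9.2 g 29.3
twist rad -0.0
t 40.2 tcp [565.4 238.7 302.4] yaw -15.41 shift [ 0.8 -1.7  5.4] F [ 3.3 -0.8  2.2] w 0.10717957298851785 g 29.294350147247314
```

carry_out(xyz=[[0,9,0],[0,10,0],[0,10,0],[0,8,0],[0,4,0]], twist=[0,0,0,0,0], claw=[0,0,0,0,0])

```text
t: 40.83
tcp_pos: [603.4, 228.4, 302.3]
tool_rot: [-0.002, 0.796, 0.606, -0.001]
contact_force: [-11.2, 3.8, 12.7]
width: 0.102
grasp_force: 30.8
```

carry_out(xyz=[[0,1,0],[0,1,0]], twist=[0,0], claw=[0,0])

```text
t: 41.08
tcp_pos: [603.8, 228.4, 302.3]
tool_rot: [-0.003, 0.795, 0.606, -0.002]
contact_force: [-12.1, 2.8, 13.4]
width: 0.104
grasp_force: 30.7
```

```bash
python3 -c "
from h import *
bx()"
```

```text
t 41.075 binX 19.5 Y 0.2 Hrel 34.8 F [-12.1   2.8  13.4] w_mm 8.9 g 30.7
```

carry_out(xyz=[[0,0,0],[0,0,0],[0,0,0],[0,0,-30],[0,0,-50]], twist=[0,0,0,0,0], claw=[14,40,70,85,85])

```text
t: 41.7
tcp_pos: [606.0, 226.9, 379.5]
tool_rot: [-0.001, 0.796, 0.606, -0.002]
contact_force: [0.5, -0.4, 1.3]
width: 0.981
grasp_force: 0.0
```

carry_out(xyz=[[0,-10,-45],[0,-62,0],[0,-62,0],[0,-62,0],[0,0,0]], twist=[0,0,0,0,0], claw=[85,85,85,85,85])

```text
t: 42.32
tcp_pos: [413.6, 280.1, 426.5]
tool_rot: [-0.0, 0.795, 0.607, -0.0]
contact_force: [0.8, 0.1, 0.4]
width: 0.997
grasp_force: 0.0
```

Run:
```python
from h import *
a=camera('side');b=camera('top');cv2.imwrite('pics/s17.png',a);cv2.imwrite('pics/p17.png',b)
s=sense();print(s['t'],s['tcp_pos'])
# cover position: profile across rib vs the start picture (top)
o=cv2.imread('pics/top0.png');o2=cv2.imread('pics/side0.png')
u=np.array([.964,-.266,0]);v=np.array([.266,.964,0]);O=np.array([585.,233.4,144])
for y in(-50,0):
    for nm,im in(('side',o2),('side',a)):
        q=pix(nm,np.array([O+u*x+v*y for x in range(-30,30,2)])).astype(np.float32)[None];print(y,cv2.remap(im,q[...,0],q[...,1],1)[0,:,1])
# scene change outside robot: bystanders, and tray/mat geometry
for nm,(x,y) in dict(bottle=(355,185),jar=(272,155),slide=(332,328)).items():
    t=o[y-38:y+38,x-28:x+28];r=cv2.matchTemplate(b[y-46:y+46,x-36:x+36],t,cv2.TM_CCOEFF_NORMED);print(nm,cv2.minMaxLoc(r)[1::2])
for nm,(x,y,w,h) in dict(bottle=(390,255,24,40),jar=(332,237,22,25),slide=(314,355,40,40),tray=(468,335,60,45)).items():
    t=o2[y-h:y+h,x-w:x+w];r=cv2.matchTemplate(a[y-h-10:y+h+10,x-w-10:x+w+10],t,cv2.TM_CCOEFF_NORMED);print('side',nm,cv2.minMaxLoc(r)[1::2])
```

```text
42.425 [417.21389233 279.54739015 426.73191454]
-50 [247 247 247 246 238 203 179 174 172 172 172 174 174 175 174 170 171 171
 171 188 226 243 247 247 247 247 247 247 247 247]
-50 [247 247 247 247 246 230 213 193 179 177 178 179 179 180 180 179 178 176
 175 176 183 227 246 247 247 247 247 247 247 247]
0 [247 247 247 247 237 211 188 174 171 169 170 173 173 172 172 172 172 171
 171 195 234 245 247 247 247 247 247 247 247 247]
0 [247 247 247 247 245 229 203 187 178 175 175 177 177 177 178 177 175 176
 175 173 192 223 244 247 247 247 247 247 247 247]
bottle (0.9941216707229614, (8, 8))
jar (0.99966961145401, (8, 8))
slide (0.9998812675476074, (8, 8))
side bottle (0.9978418946266174, (10, 10))
side jar (0.9993009567260742, (10, 10))
side slide (0.9996212720870972, (10, 10))
side tray (0.9222496747970581, (14, 11))
```

Run:
```python
from h import *
o=cv2.imread('pics/top0.png').astype(int)
for f in('p16','p17'):
    b=cv2.imread(f'pics/{f}.png').astype(int);m=((b-o).max(2)>40).astype(np.uint8)
    n,l,s,c=cv2.connectedComponentsWithStats(m);print(f,[s[i].tolist() for i in range(1,n) if s[i][4]>12])
finish_job()
```

```text
p16 [[438, 98, 202, 382, 27717], [562, 106, 51, 76, 363], [517, 173, 10, 23, 186], [508, 184, 5, 3, 13], [113, 232, 5, 6, 22], [495, 233, 8, 11, 26], [486, 237, 5, 7, 27], [214, 238, 5, 6, 20], [404, 238, 6, 49, 150], [488, 252, 6, 24, 76]]
p17 [[495, 233, 8, 11, 26], [486, 237, 5, 7, 27], [404, 238, 6, 51, 156], [509, 238, 3, 16, 28], [488, 252, 7, 30, 102], [498, 261, 3, 19, 28], [413, 262, 5, 7, 14], [458, 265, 8, 2, 14], [428, 267, 11, 2, 19], [440, 266, 12, 2, 23], [77, 307, 13, 27, 209], [25, 333, 27, 8, 85], [63, 378, 7, 19, 22], [0, 411, 18, 16, 67], [51, 410, 8, 7, 34]]
the job is handed in; nothing more can be done
```

I handed the job in at about 42 s: the empty tray is upright on its mat, the cover is shut against its stop, and the bottle, slide box and jar have not moved. The tray reads its empty weight (2.46 N) and no rods show outside the bin; rods are visible through the slot on the bin floor, but I couldn't count all three there.

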